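Lock the keyhole pull handle onto the drawer front

TASK

Fit the pull handle whose plate has two big keyhole slots onto the wooden drawer front lying on the counter: lower it so that both screw heads come up through the round ends of the slots and the plate lies on the wood, then slide it along until the screws sit fully home in the narrow ends, and let go of it there. Leave the look-alike handle with only small round holes and the salt shaker where they are.

Things in the scene. Friction and masses are not known exactly. Their poses are not given: they have to be found in the camera images.
- keyhole_grip (a point): Centre of the grip bar of the right pull handle (steel, loose, about 0.25 kg, lies flat on the counter at one of two places). Bar: 14 mm thick (x), 72 mm long (y), 18 mm high, on two posts over the middle of a plate 70 (x) by 160 (y) by 5 mm, whose underside is 46 mm below this point; 32 mm free between bar and plate. Same axes as keyhole_handle.
- keyhole_handle: The right handle; origin: middle of its plate's underside, z up. Two keyhole slots cut through the plate at y = +55 and -55 mm: round end 36 mm wide centred at x = +10 mm, tapering into a 14 mm slot towards -x, its narrow end centred at x = -18 mm. From screws in the round ends, 28 mm of travel to its own +x is fully home; the slots stop it there. Half a turn round it fits as well.
- drawer_front: Wooden drawer front lying on the counter, fixed, 120 (x) by 180 (y) by 18 mm thick. Origin: centre of its underside, z up. Two steel screws stand up from its top at x = 0, y = +55 and -55 mm: shank 9 mm wide and 11 mm long, then a flat head 20 mm wide and 5 mm thick, its top 34 mm above the origin.
- plain_grip (a point): Centre of the grip bar of the wrong pull handle, to be left alone: steel, same size and grip bar as the right one, this point 46 mm above its plate's underside, but the plate has only four small round holes of 10 mm. Loose, at the other of the two places.
- salt: Salt shaker, clear with a grey top, 44 mm wide, 90 mm tall; a bystander. Origin: centre of its underside.

How it is judged (in metres and radians):
At the end, for the whole second after the job is handed in: The keyhole handle lies flat on the drawer front (its plate within 4 mm of the wood, tilted less than about 4.5 degrees), its screws within 10 mm of the centres of the slots' narrow ends along and across, under the heads, in line with the drawer front within 10 degrees, at rest and let go (x of drawer_front in the frame of keyhole_grip between -0.028 and -0.008 m and y of drawer_front in the frame of keyhole_grip between -0.01 and 0.01 m and z of drawer_front in the frame of keyhole_grip between -0.068 and -0.06 m and angle between the x axis of keyhole_grip and the x axis of drawer_front, either way round below 0.17 rad and angle between keyhole_grip's own z axis and vertical below 0.08 rad and linear speed of keyhole_handle below 0.02 m/s); the robot touches nothing.
It fails at once if the look-alike handle with small round holes is moved by more than 30 mm (distance of plain_grip from where it was at the start of the episode above 0.03 m).
It fails at once if the salt shaker is moved by more than 40 mm (distance of salt from where it was at the start of the episode above 0.04 m).
It also fails if it takes over 42 s, if anything falls off the work surface, if the arm or the gripper's body presses on something with over 40 N, if the wrist force passes 120 N, or if a joint passes its speed limit or range.

ROBOT

A 6-joint arm with a two-finger parallel gripper is mounted at the origin on a cart in front of the work surface, level with it; the furniture and walls round the work are solid. World frame = base frame: x ahead of the robot, y to its left, z up, the work surface at z = 0. Lengths are in mm, angles in rad, forces in N, time in s.
With the tool pointing down it reaches from about 300 to 775 mm from the base axis. Payload 14.6 kg.
Tool frame: the origin (TCP) lies at the very end of the fingers, on their centre line; the grasp point (between the pads) lies 19 mm behind it; z points along the fingers, y is the line along which they close (so a half turn about z gives the same grasp; the last joint's range is limited). The gripper opens to 94 mm and grips with 3 to 60 N. Pads are 16 mm wide; open, the fingers measure 119 mm over their backs; the gripper's body (75 mm by 177 mm) begins 78 mm behind the grasp point.
Start: joints at [-1.23, 0.3, 1.521, -0, 1.321, -0.067], TCP at [218.117, -504.89, 205.446] pointing down, gripper open.
Joint ranges: [-3.03, 3.03], [-0.79, 2.21], [0.23, 2.52], [-1.04, 4.18], [0, 3.07], [-2.55, 2.55]. Speed limits (rad/s): [2.22, 2.22, 2.57, 3.14, 3.14, 3.14].

INTERFACE

Orientations are given as [roll, pitch, yaw] about the fixed x, y, z axes, in that order (R = Rz(yaw) Ry(pitch) Rx(roll)).
In Python, from cell import manip, camera, get_calibration gives the robot as it stands. The module is installed in compiled form; this text tells all that it offers.
- The arm moves only by the tool jog_arm, never from a script. Its argument "plan" is one flat list of numbers, 6 for each row, row after row: the shift along the world's x, y, z in m, then the turn, a rotation vector about the world's x, y, z in degrees. A call has 1 to 20 rows; each row is the pose to reach, as a shift and turn from the pose commanded when the call began; what a row does not reach only later rows make up. A row lasts 1/10 s, in which the tool goes at most 50 mm and 8.59 degrees, less where a joint would pass 70% of its speed; a pose out of reach is approached as far as the arm can. A call with a gripper value outside its range is refused whole. "claw" is the finger opening in m, from 0 to 0.094, set as the call begins (left out, the last holds). The fingers move at their own pace and stop on an object; "force" is the grip in N (left out, the last holds). Time passes only in rows, so rows that repeat a pose let the fingers close. It gives the time, the measured TCP pose, the force, the opening and the grip force at its end, in the units of the state.
- manip.read_state(): the state, without advancing time (a new reading comes with each control period).
- camera(name): name is "side" or "top" or "wrist"; returns (picture, depth): 384x512x3 uint8, red, green, blue; 384x512 float32, mm along the optical axis (not along the pixel's ray), 0 where there is no reading.
- get_calibration(name): a dict with "fx", "fy", "cx", "cy" (pixels), "k1" (the pictures are not rectified: a ray, as slopes to the right and down, at radius r is drawn at 1 + k1 r^2 times it, then the intrinsics apply), "origin" and "attitude" of the camera in the world. Camera axes: x right, y down, z forward; pixel columns grow to the right and rows downward; lengths in mm; the calibration is good to about 2 mm. A picture is of the moment at which its call begins: read the wrist's pose just before it. get_calibration takes no time and is no camera call; for the wrist camera it gives the pose at the moment of the call.
- manip.sign_off(): hands the job in; it is judged then, once.
The state is a dict: "clock": time; "joints": joint angles; "qd": joint speeds; "effort": joint torques, N m; "eef_pos": TCP position; "eef_rot": TCP orientation; "wrist_force": force on the tool from outside, world axes, zero at the start; "moment": the same for the moment, N m; "finger_gap": finger opening in mm; "finger_force": force on a finger pad.
Only numpy, scipy, OpenCV 4.12 (cv2) and the standard library are available. Lean on these libraries where they do the work, as an engineer would, in place of code of your own. Each camera call takes 0.05 s, during which the arm holds its last target. There are 200 camera calls.

## Working session

There is one attempt and no reset: what is moved stays moved. The work goes in short steps, Python scripts to look and compute and a tool call to move; the robot and the scene stay as the last step left them, time stands still between calls to the robot, and variables do not carry over. Pictures are saved under pics/ and viewed, at most 10 in all, crops included, and the job is handed in when it is done.

Besides the shell and the picture viewer there is one more tool, called after ">>>" as name(argument=value, ...) on one line, values as JSON. jog_arm: Moves the arm, as the interface text tells. Its arguments: {"type":"object","properties":{"plan":{"type":"array"},"claw":{"type":"number"},"force":{"type":"number"}},"required":["plan"]}

```bash
mkdir -p pics
cat > h.py <<'E'
import numpy as np, cv2
from cell import manip, camera, get_calibration
from scipy.spatial.transform import Rotation as R
def att(c):
    a=np.array(c["attitude"],float)
    return a if a.shape==(3,3) else (R.from_euler('xyz',a).as_matrix() if a.size==3 else None)
def snap(n,tag):
    c=get_calibration(n); p,d=camera(n)
    cv2.imwrite(f'pics/{tag}.png',p[...,::-1]); np.savez(f'{tag}.npz',p=p,d=d,A=att(c),o=c["origin"],k=[c[q] for q in("fx","fy","cx","cy","k1")])
def ray(z,uv):
    fx,fy,cx,cy,k1=z['k']; K=np.array([[fx,0,cx],[0,fy,cy],[0,0,1]])
    q=cv2.undistortPoints(np.array(uv,float).reshape(-1,1,2),K,np.array([k1,0,0,0,0.]))[:,0]
    return np.c_[q,np.ones(len(q))]@z['A'].T
def atz(z,uv,h):
    r=ray(z,uv); return z['o']+r*((h-z['o'][2])/r[:,2])[:,None]
def cloud(z):
    v,u=np.mgrid[:384,:512]; r=ray(z,np.c_[u.ravel(),v.ravel()])
    return (z['o']+r*z['d'].reshape(-1,1)).reshape(384,512,3)
E
python3 - <<'E'
from h import *
print(get_calibration("top"))
snap("top","top0"); snap("side","side0"); print(manip.read_state())
a=cv2.imread('pics/top0.png');cv2.imwrite('pics/top0b.png',cv2.resize(a,(800,600),interpolation=cv2.INTER_CUBIC))
E
```

```text
{'fx': 383.1521164131456, 'fy': 383.1521164131456, 'cx': 257.55536304160313, 'cy': 193.9257767756047, 'k1': -0.07869952753561839, 'origin': array([511.81288691, 131.5810809 , 891.11426072]), 'attitude': array([-2.9918321 , -0.0144523 , -1.56129569])}
{'clock': 0.1, 'joints': array([-1.22959653e+00,  3.00434845e-01,  1.52149408e+00,  1.27916359e-06,
        1.32071251e+00, -6.66042702e-02]), 'qd': array([ 0.00093639, -0.00144049, -0.00122175,  0.00024881,  0.00124385,
        0.00023107]), 'effort': array([ 3.93862929e-04, -5.32645583e+01, -3.53285551e+01,  7.09389593e-02,
        2.34849192e-02, -7.06622336e-05]), 'eef_pos': array([ 218.04548516, -504.68201485,  204.94302509]), 'eef_rot': array([-3.14054629e+00, -7.10374021e-05,  4.07803717e-01]), 'wrist_force': array([-0.12828971,  0.38129798,  0.00801884]), 'moment': array([ 0.00296657,  0.03603377, -0.01202465]), 'finger_force': 0.0, 'finger_gap': 94.05209236389925}
```

View pics/top0b.png

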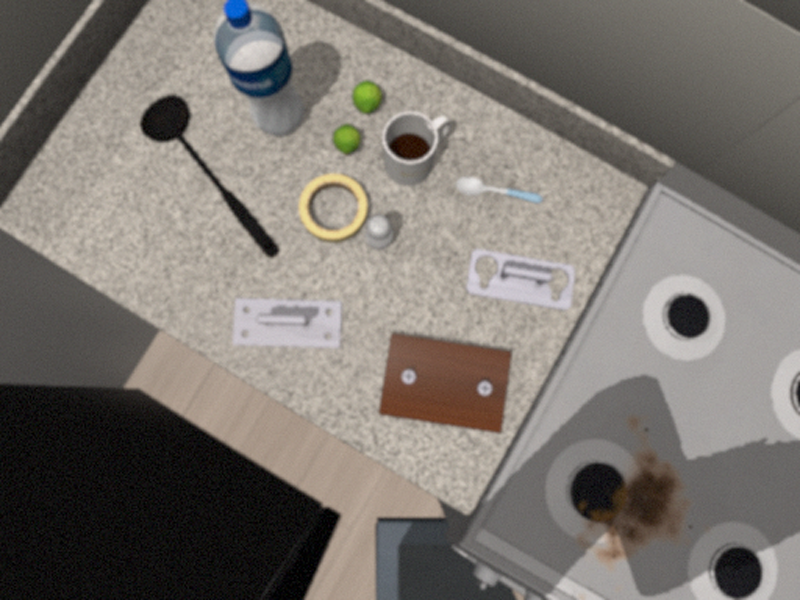

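View pics/side0.png

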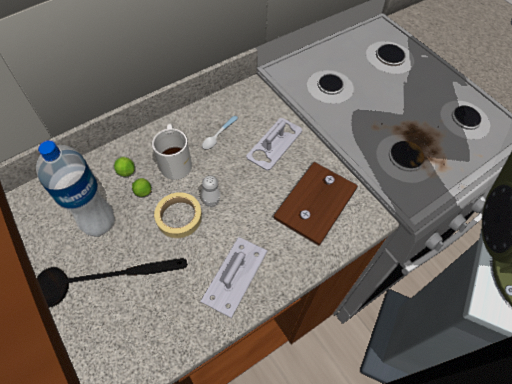

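Run:
```python
from h import *
z=np.load('top0.npz'); s=1/1.5625
f=lambda l,h:atz(z,(np.array(l,float)+.5)*s-.5,h)
np.set_printoptions(precision=1,suppress=True)
print('plate',f([(473,248),(575,263),(570,307),(468,291)],5))
print('drawer',f([(392,333),(511,349),(500,431),(380,415)],18))
print('screws',f([(408,377),(485,388)],34)); print('bar',f([(503,267),(552,273)],55))
print('salt',f([(380,226)],85))
# segment by height from depth
C=cloud(z); P=C.reshape(-1,3); 
m=(C[...,2]>45)&(C[...,2]<65)
n,l,st,c=cv2.connectedComponentsWithStats(m.astype(np.uint8))
for i in range(1,n):
  if 25<st[i][4]<600: 
    q=C[l==i]; print(c[i]*1.5625,st[i][4],q.mean(0),[q.min(0),q.max(0)])
g=cv2.imread('pics/top0.png')[140:290,225:385]; cv2.imwrite('pics/crop0.png',cv2.resize(g,None,fx=4,fy=4,interpolation=cv2.INTER_CUBIC))
```

```text
plate [[ 732.1   13.8    5. ]
 [ 711.1 -142.9    5. ]
 [ 642.9 -132.8    5. ]
 [ 665.5   21.9    5. ]]
drawer [[599.5 135.5  18. ]
 [577.7 -39.2  18. ]
 [459.3 -21.7  18. ]
 [480.9 151.3  18. ]]
screws [[535.2 111.9  34. ]
 [520.6   2.   34. ]]
bar [[692.4 -22.5  55. ]
 [684.6 -93.3  55. ]]
salt [[741.9 153.7  85. ]]
[364.9  88.6] 37 [969.1 180.9  46.5] [array([958. , 172.8,  45. ]), array([979.5, 189.5,  49.8])]
[277.9 113.1] 201 [923.7 310.   54.6] [array([907.9, 280.6,  45.2]), array([964.8, 356.5,  64.7])]
[409.8 131.2] 125 [896.5 112.3  55.2] [array([876.3,  79.7,  45.4]), array([905.8, 147.4,  64.9])]
[177.8 134.4] 46 [892.4 461.8  47.5] [array([875.6, 451.9,  45.2]), array([902.6, 474.2,  50.9])]
[407.6 168.9] 98 [837.4 115.   54.8] [array([829.2,  77.6,  45.1]), array([861.7, 151.9,  64.9])]
[734.9 202. ] 444 [ 797.7 -378.7   55.1] [array([ 737.9, -479.6,   45. ]), array([ 852.7, -282.1,   65. ])]
[378.6 237.2] 63 [733.6 155.8  53.9] [array([726. , 138.7,  45.5]), array([750.6, 175. ,  64.1])]
[526.2 272.6] 187 [684.5 -56.6  53.8] [array([674.4, -93.8,  45.8]), array([697.5, -23.1,  58.5])]
[281.5 318. ] 201 [614.8 290.9  54.1] [array([608. , 256.7,  45.2]), array([623. , 325.1,  60.3])]
```

View pics/crop0.png

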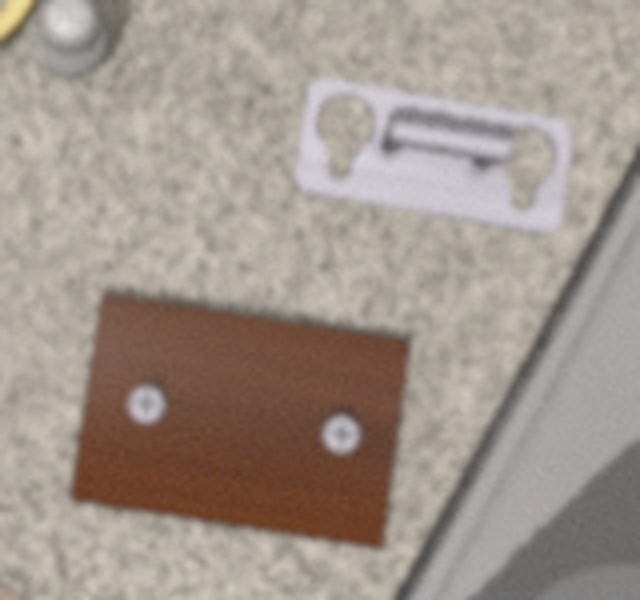

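The crop shows the keyhole handle at upper right, with the round ends facing away from the robot (crop px (345,125) and (530,160)). The screws are at (146,405) and (341,434). Both parts have nearly the same yaw, about -7.6°.

>>> jog_arm(plan=[0.469,0.448,0,0,0,59,0.469,0.448,0,0,0,59,0.469,0.448,0,0,0,59,0.469,0.448,0,0,0,59,0.469,0.448,0,0,0,59,0.469,0.448,0,0,0,59,0.469,0.448,0,0,0,59,0.469,0.448,0,0,0,59,0.469,0.448,0,0,0,59,0.469,0.448,0,0,0,59,0.469,0.448,0,0,0,59,0.469,0.448,0,0,0,59,0.469,0.448,0,0,0,59,0.469,0.448,0,0,0,59,0.469,0.448,0,0,0,59,0.469,0.448,0,0,0,59,0.469,0.448,0,0,0,59], claw=0.06)

```text
clock: 1.8
eef_pos: [686.6, -58.1, 206.0]
eef_rot: [3.141, 0.0, 1.436]
wrist_force: [-0.3, -0.3, 0.3]
finger_gap: 60.1
finger_force: 0.0
```

Run:
```python
from h import *
np.set_printoptions(precision=3,suppress=True)
s=manip.read_state(); print(s['clock'],s['eef_pos'],s['eef_rot'],s['joints'],s['wrist_force'])
snap("wrist","w1"); z=np.load('w1.npz'); C=cloud(z); d=z['d']
m=(C[...,2]>47)&(C[...,2]<62)&(abs(C[...,0]-687)<60)&(abs(C[...,1]+57)<70)
q=C[m]; print(m.sum()); 
if m.sum():
  print(q.mean(0),q[:,2].max(),cv2.minAreaRect(q[:,:2].astype(np.float32)))
```

```text
1.8 [686.57  -58.073 205.957] [3.141 0.    1.436] [-0.137  0.623  1.056 -0.     1.462 -0.003] [-0.313 -0.268  0.298]
579
[687.389 -56.411  54.424] 57.486942155275244 ((687.1024780273438, -58.06672668457031), (72.1549301147461, 13.959012985229492), 80.66100311279297)
```

View pics/w1.png

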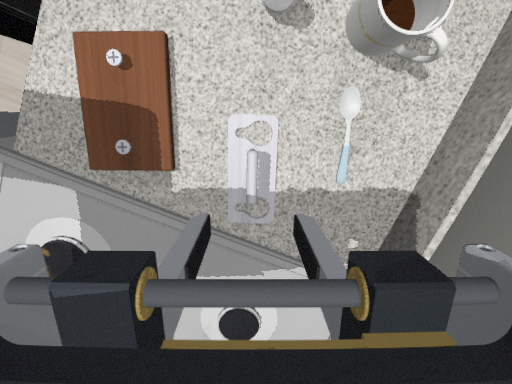

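The wrist view shows the plate at px (253,168) with the bar central. The screws are at (113,57) and (123,147). Next I measure the exact yaw of both parts.

Run:
```python
from h import *
np.set_printoptions(precision=2,suppress=True)
z=np.load('w1.npz'); C=cloud(z); p=z['p'].astype(int)
print('corners',atz(z,[(229,115),(278,115),(274,222),(228,221)],5)[:,:2])
m=((p[...,2]-p[...,0])>4)&(p.mean(2)>140)&(abs(C[...,0]-687)<60)&(abs(C[...,1]+58)<95)&(C[...,2]<15)
n,l,st,c=cv2.connectedComponentsWithStats(m.astype(np.uint8)); i=1+st[1:,4].argmax()
v,u=np.where(l==i); q=atz(z,np.c_[u,v],5)[:,:2]; print('plate',len(q),cv2.minAreaRect(q.astype(np.float32)))
# screws: bright pixels on drawer
sc=[]
for (a,b) in [(113,57),(123,147)]:
  w=p[b-14:b+15,a-14:a+15]; mm=(w[...,2]>110)
  v,u=np.where(mm); sc.append(atz(z,[((u.min()+u.max())/2+a-14,(v.min()+v.max())/2+b-14)],34)[0]); print(mm.sum(),u.min(),u.max(),v.min(),v.max())
sc=np.array(sc); e=sc[0]-sc[1]; print(sc,sc.mean(0),np.linalg.norm(e),np.degrees(np.arctan2(-e[0],e[1])))
m=((p[...,0]-p[...,2])>25)&(abs(C[...,0]-530)<100)&(abs(C[...,1]-57)<110)
n,l,st,c=cv2.connectedComponentsWithStats(m.astype(np.uint8)); i=1+st[1:,4].argmax()
v,u=np.where(l==i); q=atz(z,np.c_[u,v],18)[:,:2]; print('drawer',cv2.minAreaRect(q.astype(np.float32)))
```

```text
corners [[ 666.86   23.61]
 [ 734.05   14.57]
 [ 710.76 -142.05]
 [ 641.1  -131.01]]
plate 2847 ((687.4259033203125, -58.92268371582031), (158.65623474121094, 69.0599136352539), 81.04259490966797)
223 7 22 5 22
156 6 21 7 20
[[538.97 111.81  34.  ]
 [522.99   2.67  34.  ]] [530.98  57.24  34.  ] 110.30462990330997 -8.330932996916975
drawer ((532.589599609375, 56.7590446472168), (177.93394470214844, 122.76351928710938), 81.36479187011719)
```

>>> jog_arm(plan=[0,-0.0005,-0.045,0,0,-1,0,-0.0005,-0.09,0,0,-1,0,-0.0005,-0.13,0,0,-1,0,-0.0005,-0.16,0,0,-1,0,-0.0005,-0.178,0,0,-1,0,-0.0005,-0.178,0,0,-1,0,-0.0005,-0.178,0,0,-1])

```text
clock: 2.55
eef_pos: [687.8, -57.8, 29.1]
eef_rot: [3.14, -0.0, 1.42]
wrist_force: [0.7, 1.0, 1.2]
finger_gap: 59.9
finger_force: 0.0
```

>>> jog_arm(plan=[0,0,0,0,0,0,0,0,0,0,0,0,0,0,0,0,0,0,0,0,0,0,0,0,0,0,0,0,0,0,0,0,0,0,0,0,0,0,0,0,0,0,0,0,0,0,0,0], claw=0.0, force=40)

```text
clock: 3.35
eef_pos: [687.0, -57.4, 27.4]
eef_rot: [-3.141, 0.0, 1.42]
wrist_force: [-1.9, 0.7, 1.3]
finger_gap: 13.4
finger_force: 40.0
```

>>> jog_arm(plan=[0,0,0.02,0,0,0,0,0,0.05,0,0,0,0,0,0.08,0,0,0,-0.03,0.02,0.08,0,0,0,-0.06,0.04,0.08,0,0,0,-0.09,0.06,0.08,0,0,0,-0.12,0.08,0.08,0,0,0,-0.145,0.1,0.08,0,0,0,-0.16,0.112,0.08,0,0,0,-0.1665,0.117,0.08,0,0,0,-0.1665,0.117,0.08,0,0,0,-0.1665,0.117,0.08,0,0,0,-0.1665,0.117,0.08,0,0,0])

```text
clock: 4.65
eef_pos: [521.2, 59.0, 107.3]
eef_rot: [3.142, 0.0, 1.419]
wrist_force: [0.0, 0.0, -3.3]
finger_gap: 13.3
finger_force: 40.0
```

Run:
```python
from h import *
s=manip.read_state(); print(s['eef_pos'],s['eef_rot'],s['finger_gap'],s['wrist_force'])
snap("wrist","w2"); snap("top","top2"); snap("side","side2")
a=cv2.imread('pics/w2.png'); b=cv2.imread('pics/side2.png')[130:290,230:400]
o=np.zeros((600,800,3),np.uint8); o[:384,:512]=a; b=cv2.resize(b,(288,271)); o[:271,512:]=b
t=cv2.imread('pics/top2.png')[180:290,225:345]; o[384:,:240]=cv2.resize(t,(240,216)); cv2.imwrite('pics/m2.png',o)
```

```text
[521.23820043  59.0110359  107.2807641 ] [3.14155884e+00 5.15118906e-05 1.41929474e+00] 13.346758592138933 [ 0.0250952   0.02239714 -3.31469335]
```

View pics/m2.png

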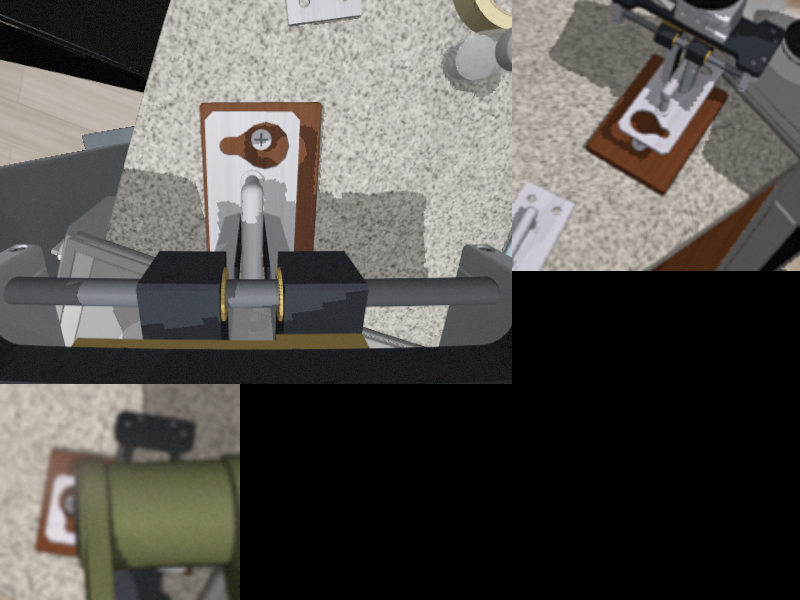

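The wrist view shows the screw head at px (262,139), inside the round end (centre about (266,145)). The plate edges are parallel to the wood. I'll turn these pixels into offsets.

Run:
```python
from h import *
np.set_printoptions(precision=1,suppress=True)
z=np.load('w2.npz')
print('screw',atz(z,[(262,139)],34),'hole rim r/t/b',atz(z,[(289,145),(266,122),(266,168)],85),'narrow',atz(z,[(219,146)],85))
a=cv2.imread('pics/w2.png')[95:255,190:330]; cv2.imwrite('pics/c2.png',cv2.resize(a,None,fx=3.75,fy=3.75,interpolation=cv2.INTER_CUBIC))
```

```text
screw [[539.9 111.8  34. ]] hole rim r/t/b [[558.1 108.4  85. ]
 [543.2 127.7  85. ]
 [538.5  93.5  85. ]] narrow [[505.7 115.5  85. ]]
```

View pics/c2.png

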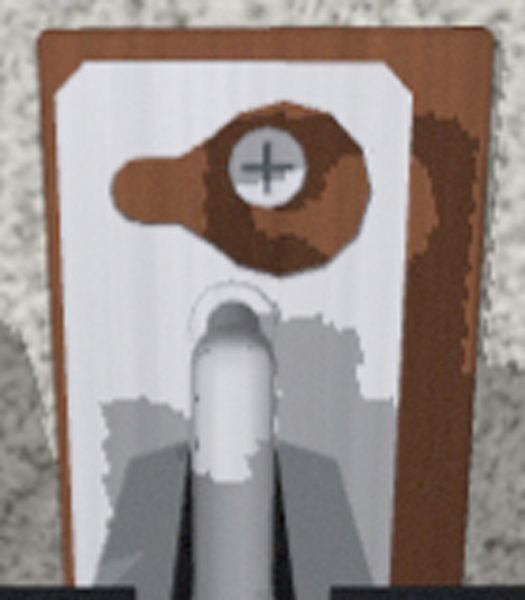

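>>> jog_arm(plan=[0,0.0005,-0.02,0,0,0,0,0.0005,-0.035,0,0,0,0,0.0005,-0.045,0,0,0,0,0.0005,-0.05,0,0,0,0,0.0005,-0.054,0,0,0,0,0.0005,-0.058,0,0,0,0,0.0005,-0.06,0,0,0,0,0.0005,-0.0615,0,0,0,0,0.0005,-0.0615,0,0,0,0,0.0005,-0.0615,0,0,0])

```text
clock: 5.8
eef_pos: [520.7, 60.1, 46.1]
eef_rot: [3.141, -0.0, 1.42]
wrist_force: [0.3, -0.2, -2.6]
finger_gap: 14.2
finger_force: 40.0
```

>>> jog_arm(plan=[0.004,-0.0006,-0.0005,0,0,0,0.008,-0.0012,-0.0005,0,0,0,0.012,-0.0018,-0.0005,0,0,0,0.016,-0.0024,-0.0005,0,0,0,0.02,-0.003,-0.0005,0,0,0,0.023,-0.0034,-0.0005,0,0,0,0.025,-0.0037,-0.0005,0,0,0,0.0265,-0.0039,-0.0005,0,0,0,0.0265,-0.0039,-0.0005,0,0,0,0.0265,-0.0039,-0.0005,0,0,0])

```text
clock: 6.8
eef_pos: [547.0, 56.2, 45.4]
eef_rot: [-3.141, 0.0, 1.42]
wrist_force: [0.6, 0.2, -3.8]
finger_gap: 13.6
finger_force: 40.0
```

Run:
```python
from h import *
s=manip.read_state(); print(s['eef_pos'],s['wrist_force'])
snap("wrist","w3")
a=cv2.imread('pics/w3.png')[60:260,150:370]; cv2.imwrite('pics/c3.png',cv2.resize(a,None,fx=3,fy=3,interpolation=cv2.INTER_CUBIC))
```

```text
[547.04352856  56.21808257  45.39388417] [ 0.55483895  0.24380123 -3.78786337]
```

View pics/c3.png

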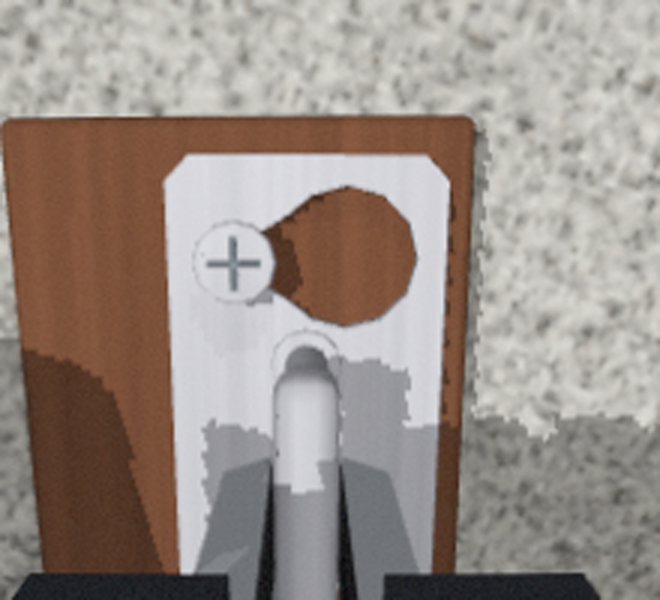

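The screw head is at crop px (233,262), in the narrow end, and the round end is empty. I'll press it lightly to the stop and down, then release.

>>> jog_arm(plan=[0.001,0,-0.0005,0,0,0,0.002,0,-0.0008,0,0,0,0.002,0,-0.001,0,0,0,0.002,0,-0.001,0,0,0])

```text
clock: 7.25
eef_pos: [548.8, 56.3, 45.4]
eef_rot: [-3.141, 0.0, 1.42]
wrist_force: [-8.1, -0.5, 10.4]
finger_gap: 14.0
finger_force: 40.0
```

>>> jog_arm(plan=[0,0,0,0,0,0,0,0,0,0,0,0,0,0,0,0,0,0,0,0,0,0,0,0,0,0,0,0,0,0,0,0,0,0,0,0], claw=0.05)

```text
clock: 7.85
eef_pos: [549.1, 56.2, 44.4]
eef_rot: [3.142, -0.0, 1.42]
wrist_force: [0.6, -0.0, -0.5]
finger_gap: 50.0
finger_force: 0.0
```

>>> jog_arm(plan=[0,0,0.01,0,0,0,0,0,0.03,0,0,0,0,0,0.06,0,0,0,0,0,0.1,0,0,0,-0.04,-0.02,0.14,0,0,0,-0.08,-0.05,0.15,0,0,0,-0.1,-0.05,0.15,0,0,0,-0.1,-0.05,0.15,0,0,0,-0.1,-0.05,0.15,0,0,0])

```text
clock: 8.75
eef_pos: [449.5, 6.2, 195.4]
eef_rot: [3.14, -0.0, 1.42]
wrist_force: [0.4, 0.1, -0.1]
finger_gap: 50.3
finger_force: 0.0
```

Run:
```python
from h import *
s=manip.read_state(); print(s['clock'],s['eef_pos'],s['wrist_force'])
snap("wrist","w4"); z=np.load('w4.npz'); C=cloud(z)
m=(C[...,2]>60)&(C[...,2]<80)&(abs(C[...,0]-546)<60)&(abs(C[...,1]-56)<60); q=C[m]
print(m.sum(),np.median(q[:,2]) if len(q) else 0,cv2.minAreaRect(q[:,:2].astype(np.float32)) if len(q) else 0)
```

```text
8.75 [449.46271842   6.16842481 195.38927544] [ 0.38089562  0.10870824 -0.07929458]
896 72.69517041325679 ((549.4116821289062, 54.79239273071289), (72.10682678222656, 14.735107421875), 80.71978759765625)
```

View pics/w4.png

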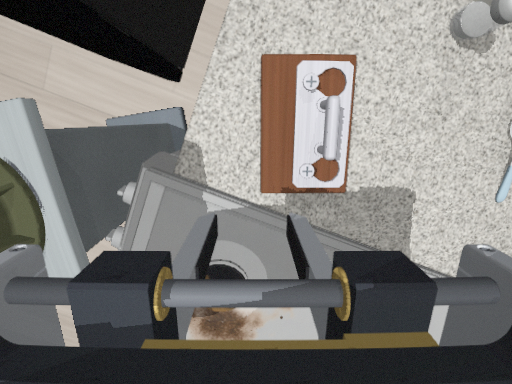

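Both screw heads, at px (311,82) and (307,171), sit in the narrow ends. The bar top is at about 73 mm, so the plate is flat on the wood.

```bash
python3 -c "
from cell import manip; print(manip.sign_off())"
```

```text
the job is handed in; nothing more can be done
None
```

The keyhole handle is on the drawer front with both screws home in the narrow ends, and I let go of it and handed the job in at about 9 s; the arm never went near the look-alike handle or the salt shaker, and sign-off gave no verdict.

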